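# Restock the spray-bottle lane first-in-first-out

### The arm

A 6-joint arm with a two-finger parallel gripper is mounted at the origin on a cart in front of the work surface, level with it; the furniture and walls round the work are solid. World frame = base frame: x ahead of the robot, y to its left, z up, the work surface at z = 0. Lengths are in m, angles in rad, forces in N, time in s.
With the tool pointing down it reaches from about 0.35 to 0.975 m from the base axis. Payload 17.4 kg.
Tool frame: the origin (TCP) lies at the centre of the arm's flange, where the gripper is bolted on; the fingertips stand 173 mm ahead of it and the grasp point (between the pads) lies 155 mm ahead of it; z points along the fingers, y is the line along which they close (so a half turn about z gives the same grasp; the last joint's range is limited). The gripper opens to 85 mm and grips with 20 to 120 N. Pads are 22 mm wide; open, the fingers measure 114 mm over their backs; the gripper's body (76 mm by 85 mm) begins 54 mm behind the grasp point. The pads swing forward as they close: fully open they stand 13 mm farther back than shut.
Start: joints at [1.207, 0.116, 1.442, -0, 1.584, -0.038], TCP at [0.216, 0.639, 0.405] pointing down, gripper open.
Joint ranges: [-2.83, 2.83], [-0.83, 2.19], [0.07, 2.5], [-1.14, 4.28], [0.01, 3], [-2.97, 2.97]. Speed limits (rad/s): [1.89, 1.89, 2.22, 3.14, 3.14, 3.14].

### API

Orientations are given as a unit quaternion [w, x, y, z].
In Python, from bench import manip, imaging gives the robot as it stands.
- The arm moves only by the tool jog_arm, never from a script. Its arguments are lists of equal length, an entry for each row: "hand": the gripper's target within -1 to 1 (shut at 1, half-way at 0, fully open at -1); "dp": the shift along the tool's x, y, z in m, a list of three; "twist": the turn about the tool's z in degrees. In form: {"hand": [hand, ...], "dp": [[x, y, z], ...], "twist": [twist, ...]}. A call has exactly 8 rows; each row shifts and turns the commanded pose from where the row before left it, along the tool's axes as they then stand; what a row does not reach is not made up. A row lasts 1/8 s, in which the tool goes at most 62.5 mm and 10.7 degrees, less where a joint would pass 70% of its speed; a pose out of reach is approached as far as the arm can. A call is refused whole if a number of a shift passes 0.0625 or a number of a turn 10.7, either way. A call with a gripper value outside its range is refused whole. The fingers move at their own pace and stop on an object; "newtons" is the grip in N (left out, the last holds). Time passes only in rows, so rows that do not move let the fingers close, or fill a call up. It gives the time, the measured TCP pose, the force, the opening and the grip force at its end, in the units of the state.
- manip.state(): the state, without advancing time (a new reading comes with each control period).
- imaging.get_image(name): name is "scene" or "side" or "wrist"; returns (picture, depth): 420x560x3 uint8, red, green, blue; 420x560 float32, m along the optical axis (not along the pixel's ray), 0 where there is no reading.
- imaging.calibration(name): a dict with "fx", "fy", "cx", "cy" (pixels), "R" (3x3) and "t" (3): a world point X has camera coordinates R X + t; the wrist camera has in their place "mount" (4x4, takes a point from camera to tool coordinates, whose origin is the TCP and whose axes are the flange's). Camera axes: x right, y down, z forward; pixel columns grow to the right and rows downward; lengths in m; the calibration is good to about 2 mm. A picture is of the moment at which its call begins: read the wrist's pose just before it. calibration takes no time and is no camera call.
- manip.sign_off(): hands the job in; it is judged then, once.
Trained networks look in the newest picture that a camera, given by its name, has taken for a name from the list of things; names that differ only in an ending like _2 or _b are one class to them, and where a whole thing is asked for, a point or a joint stands for the part that bears it (a point fixed in the world has none). Each returns a list of dicts, best first, with "conf" (0 to 1); they miss things now and then, are a little off and sometimes report something else, mostly with a low value. They report only what shows in the picture. A call takes as long as a camera call. They do not tell look-alikes from the thing itself.
- imaging.spot_in(label, camera): "bbox" ([left, top, right, bottom] in pixels, round what is visible of it).
- imaging.landmark_of(label, camera): "point" ([column, row] in pixels: a listed point, or the origin of a listed thing).
The state is a dict: "time_s": time; "q": joint angles; "qvel": joint speeds; "joint_torque": joint torques, N m; "tcp_pos": TCP position; "eef_rot": TCP orientation; "force": force on the tool from outside, world axes, zero at the start; "wrist_torque": the same for the moment, N m; "width": finger opening in m; "gripper_force": force on a finger pad.
Only numpy, scipy, OpenCV 4.12 (cv2) and the standard library are available. Lean on these libraries where they do the work, as an engineer would, in place of code of your own. Each camera call takes 0.05 s, during which the arm holds its last target. There are 200 camera calls.

### The job

Restock the rack's spray-bottle lane, oldest first: bring the old spray bottle that stands at the back of the lane forward until it touches the front lip, and only then stand the new spray bottle, which waits on the table to the right of the rack, in the lane behind it. Finally slide the lane's back-stop forward until both bottles stand upright and snug between it and the lip, as the jars already do in the lane beside them, and leave the other things on the table where they are.

Things in the scene. Friction and masses are not known exactly. Their poses are not given: they have to be found in the camera images.
- rack: Plywood rack fixed to the table, 190 mm long, 102 wide, two lanes; walls and front lip 36 mm high. Origin: table height, under the inner face of the lip, on the spray-bottle lane's centre line. x runs along the lane from the lip to the rear (away from the robot, turned 0 to 0.42 rad to the left), y left, z up. Spray-bottle lane: y -24 to +24 mm between 5 mm walls, floor 8 mm above the table
- jar_lane (a point): Floor of the narrower lane on the left of the spray-bottle lane (its centre line 48.5 mm to the left), 8 mm above the table. It already holds two jars, tops 60 mm above the table, snug between the lip and a low back-stop (top 54 mm); all fixed, leave as it is. Fingertips kept 65 mm or more above the table pass over it.
- bottle_old: The old stock: pale grey-blue pump spray bottle, upright near the back of the lane, just in front of the back-stop; too little room behind it for another until it is brought forward. Round body 43 mm in diameter, 100 mm high, then 27 mm neck and 18 mm pump; 130 mm in all; about 0.11 kg; dragged while pinched high it tips. Origin: centre of its underside, z up its axis.
- bottle_new: The new stock: a spray bottle of the same kind, shape and size as the old one (43 mm diameter, 130 mm high, about 0.11 kg), upright on the open table to the right of the rack, among smaller bottles and jars (not the one far back beyond the helmet). Origin: centre of its underside, z along its axis.
- backstop (a joint): Slide of the aluminium back-stop of the spray-bottle lane, in m: 0 = fully back (its upright front face 125 mm behind the lip), growing to 0.080 as it slides towards the front lip. It slides with about 2.5 N of friction and stays where it is left.
- backstop_grip (a point): Middle of the back-stop's black grip, a rounded upright block 32 mm along the lane, 18 mm across and 36 mm high, 31 mm behind the front face and 90 mm above the table (block from 68 to 104 mm). Pinch it across the lane, or push it, from above. Moves with the back-stop.
- backstop_face (a point): Point at the foot of the back-stop's front face (42 mm wide, up to 75 mm above the table), on the lane's centre line at the lane floor, 8 mm above the table; the face that the bottles come to stand against. Moves with the back-stop.
- paint_white: Bystander: white paint bottle with black conical nozzle, 36 mm diameter, 102 mm high, standing on the table near the new spray bottle. Origin: centre of its underside.
- siphon_jar: Bystander: small glass jar with grey lid and a spout on top, 34 mm diameter, 72 mm high, standing on the table near the new spray bottle. Origin: centre of its underside.
- mix_cup: Bystander: white mixing cup, 60 mm diameter, 42 mm high, on the table farther back. Origin: centre of its underside.
Not all that is in view belongs to the job. Leave any green or purple look-alike of the bottle_new alone.

How it is judged:
On the way, in this order (a step that is already met when the one before it is completed fails the run):
1. The old spray bottle stands upright at the front lip (within 8 mm), while the new one is still outside the rack (x of bottle_old in the frame of rack between 0.017 and 0.0295 m and y of bottle_old in the frame of rack between -0.006 and 0.006 m and z of bottle_old in the frame of rack below 0.013 m and angle between bottle_old's own z axis and vertical below 0.08 rad and y of bottle_new in the frame of rack below -0.045 m), for 0.2 s.
2. The new spray bottle stands upright on the lane floor behind the old one, and the old one is still at the front (within about 11 mm of the lip) (x of bottle_old in the frame of rack between 0.017 and 0.033 m and y of bottle_old in the frame of rack between -0.006 and 0.006 m and z of each of bottle_old, bottle_new in the frame of rack below 0.013 m and angle between each of bottle_old, bottle_new's own z axis and vertical below 0.08 rad and x of bottle_new in the frame of rack between 0.058 and 0.112 m and y of bottle_new in the frame of rack between -0.006 and 0.006 m), for 0.2 s.
At the end, for the whole second after the job is handed in: Both spray bottles stand upright (within 0.08 rad), at rest, on the floor of the spray-bottle lane: the old one in front with its side within 6 mm of the front lip, the new one directly behind it with less than 5 mm between them, and the back-stop's face within about 5 mm of the new bottle (x of bottle_old in the frame of rack between 0.017 and 0.0275 m and y of bottle_old in the frame of rack between -0.006 and 0.006 m and z of each of bottle_old, bottle_new in the frame of rack below 0.013 m and angle between each of bottle_old, bottle_new's own z axis and vertical below 0.08 rad and x of bottle_new in the frame of rack between 0.058 and 0.075 m and y of bottle_new in the frame of rack between -0.006 and 0.006 m and horizontal distance between bottle_old and bottle_new below 0.048 m and horizontal distance between bottle_new and backstop_face below 0.027 m and linear speed of each of bottle_old, bottle_new below 0.02 m/s); the robot touches nothing.
It fails at once if a spray bottle is knocked over (angle between any of bottle_old, bottle_new's own z axis and vertical above 0.8 rad).
It fails at once if the paint bottle is moved more than 30 mm or tipped over (distance of paint_white from where it was at the start of the episode above 0.03 m or angle between paint_white's own z axis and vertical above 0.6 rad).
It fails at once if the siphon jar is moved more than 30 mm or tipped over (distance of siphon_jar from where it was at the start of the episode above 0.03 m or angle between siphon_jar's own z axis and vertical above 0.6 rad).
It fails at once if the mixing cup is moved more than 30 mm or tipped over (distance of mix_cup from where it was at the start of the episode above 0.03 m or angle between mix_cup's own z axis and vertical above 0.6 rad).
It also fails if it takes over 58 s, if anything falls off the work surface, if the arm or the gripper's body presses on something with over 40 N, if the wrist force passes 120 N, or if a joint passes its speed limit or range.

## Working session

There is one attempt and no reset: what is moved stays moved. The work goes in short steps, Python scripts to look and compute and a tool call to move; the robot and the scene stay as the last step left them, time stands still between calls to the robot, and variables do not carry over. Pictures are saved under pics/ and viewed, at most 10 in all, crops included, and the job is handed in when it is done.

Besides the shell and the picture viewer there is one more tool, called after ">>>" in YAML: its name, and indented under it one key for each argument. jog_arm: Moves the arm, as the interface text tells. Its arguments: {"type":"object","properties":{"hand":{"type":"array"},"dp":{"type":"array"},"twist":{"type":"array"},"newtons":{"type":"number"}},"required":["hand","dp","twist"]}

```bash
mkdir -p pics; ls; python3 - <<'E'
from bench import manip, imaging
import cv2,numpy as np
s=manip.state();print(s['time_s'],s['tcp_pos'],s['eef_rot'],s['width'])
ims=[]
for c in ['scene','side']:
    im,d=imaging.get_image(c);np.save(f'{c}_d.npy',d);cv2.imwrite(f'pics/{c}0.png',im[:,:,::-1])
    K=imaging.calibration(c);R=np.array(K['R']);t=np.array(K['t'])
    print(c,'cam at',-R.T@t)
    for n in ['rack','bottle_old','bottle_new','backstop_grip','backstop_face','jar_lane','paint_white','siphon_jar','mix_cup']:
        r=imaging.landmark_of(n,c); print(n,[(np.round(x['point']).tolist(),round(x['conf'],2)) for x in r[:4]])
print(manip.state()['time_s'])
E
```

```text
pics
0.0 [0.21605035 0.6394916  0.40395343] [-1.05392624e-04  1.62181319e-01  9.86760802e-01 -5.72338644e-04] 0.08549072622299808
scene cam at [ 0.08635001 -0.35183376  0.71162093]
rack [([245.0, 258.0], 0.71), ([268.0, 219.0], 0.28)]
bottle_old [([259.0, 230.0], 0.61)]
bottle_new [([228.0, 192.0], 0.83), ([287.0, 288.0], 0.69), ([168.0, 219.0], 0.66)]
backstop_grip [([271.0, 185.0], 0.5)]
backstop_face [([267.0, 221.0], 0.82)]
jar_lane [([229.0, 242.0], 0.71)]
paint_white [([322.0, 260.0], 0.76)]
siphon_jar [([345.0, 310.0], 0.74)]
mix_cup [([356.0, 227.0], 0.94)]
side cam at [ 0.22299241 -0.31975256  0.65844748]
rack [([246.0, 245.0], 0.66)]
bottle_old [([266.0, 222.0], 0.86)]
bottle_new [([243.0, 173.0], 0.92), ([176.0, 195.0], 0.75), ([282.0, 283.0], 0.72), ([368.0, 222.0], 0.18)]
backstop_grip [([282.0, 171.0], 0.77), ([369.0, 221.0], 0.73)]
backstop_face [([274.0, 207.0], 0.97)]
jar_lane [([233.0, 227.0], 0.67)]
paint_white [([328.0, 257.0], 0.79)]
siphon_jar [([341.0, 317.0], 0.84), ([274.0, 210.0], 0.29)]
mix_cup [([367.0, 221.0], 0.66)]
1.0
```

View pics/scene0.png

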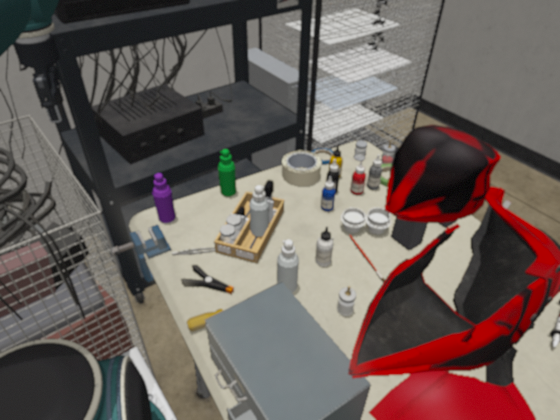

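```bash
cat > h.py <<'E'
from bench import manip, imaging
import cv2,numpy as np
def ray(c,px,z):
    K=imaging.calibration(c);R=np.array(K['R']);t=np.array(K['t'])
    o=-R.T@t; d=R.T@np.array([(px[0]-K['cx'])/K['fx'],(px[1]-K['cy'])/K['fy'],1])
    return o+d*(z-o[2])/d[2]
def cloud(c,d):
    K=imaging.calibration(c);R=np.array(K['R']);t=np.array(K['t'])
    v,u=np.mgrid[:d.shape[0],:d.shape[1]]
    P=np.stack([(u-K['cx'])/K['fx']*d,(v-K['cy'])/K['fy']*d,d],-1)
    return (P-t)@R
E
python3 - <<'E'
from h import *
pts={'scene':dict(rack=[245,258],old=[259,230],green_far=[228,192],n1=[287,288],n2=[168,219],face=[267,221],grip=[271,185],jl=[229,242],paint=[322,260],siphon=[345,310],cup=[356,227]),
'side':dict(rack=[246,245],old=[266,222],green_far=[243,173],n1=[282,283],n2=[176,195],face=[274,207],grip=[282,171],jl=[233,227],paint=[328,257],siphon=[341,317],cup=[367,221])}
Z=dict(old=.008,face=.008,grip=.09,jl=.008)
for n in pts['scene']:
    print(n,[np.round(ray(c,pts[c][n],Z.get(n,0)),4)[:2] for c in pts])
im=cv2.imread('pics/scene0.png');cv2.imwrite('pics/crop.png',cv2.resize(im[100:360,130:410],None,fx=2.3,fy=2.3,interpolation=2))
E
```

```text
rack [array([0.4283, 0.2264]), array([0.4342, 0.2307])]
old [array([0.4997, 0.276 ]), array([0.4975, 0.2642])]
green_far [array([0.5204, 0.4504]), array([0.5269, 0.452 ])]
n1 [array([0.4527, 0.1048]), array([0.4547, 0.1102])]
n2 [array([0.3468, 0.4438]), array([0.3544, 0.4498])]
face [array([0.533 , 0.2909]), array([0.5346, 0.2984])]
grip [array([0.5609, 0.3134]), array([0.5628, 0.3135])]
jl [array([0.4219, 0.2827]), array([0.4284, 0.2838])]
paint [array([0.5628, 0.1224]), array([0.5673, 0.1233])]
siphon [array([ 0.5123, -0.0062]), array([ 0.5127, -0.0051])]
cup [array([0.6991, 0.1566]), array([0.6992, 0.1698])]
```

View pics/crop.png

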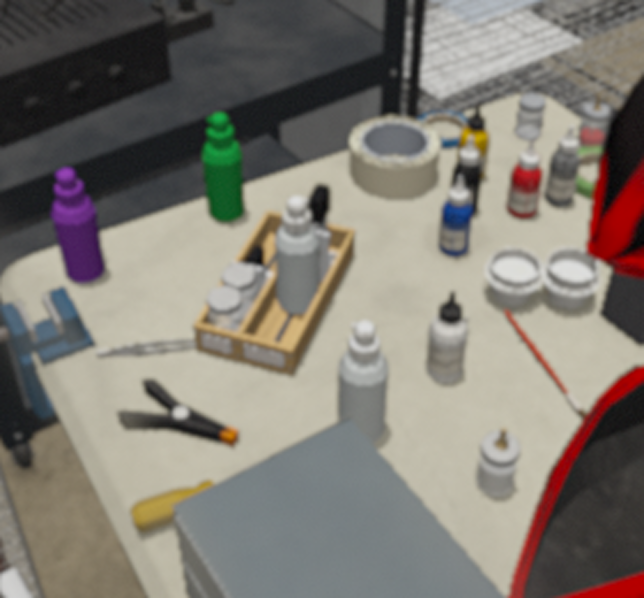

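```bash
python3 - <<'E'
from h import *
from scipy.optimize import least_squares
def circ(P,r,c0):
    f=lambda c:np.hypot(P[:,0]-c[0],P[:,1]-c[1])-r
    return least_squares(f,c0,loss='soft_l1',f_scale=.002)
for c in ['scene','side']:
    d=np.load(f'{c}_d.npy');W=cloud(c,d);ok=d>0
    P=W[ok]
    def sel(cx,cy,rad,z0,z1): return P[(np.hypot(P[:,0]-cx,P[:,1]-cy)<rad)&(P[:,2]>z0)&(P[:,2]<z1)]
    for n,cx,cy in [('old',.498,.27),('new',.4535,.107)]:
        for z0,z1 in [(.04,.07),(.07,.098)]:
            Q=sel(cx,cy,.035,z0,z1); r=circ(Q,.0215,[cx,cy]); print(c,n,z0,len(Q),np.round(r.x,4),np.round(r.cost**.5,4))
    for n,cx,cy,r0,z0,z1 in [('paint',.565,.123,.018,.02,.06),('siphon',.5125,-.006,.017,.015,.04)]:
        Q=sel(cx,cy,.03,z0,z1); r=circ(Q,r0,[cx,cy]); print(c,n,len(Q),np.round(r.x,4))
    Q=P[(P[:,0]<.45)&(P[:,0]>.25)&(abs(P[:,1])<.1)&(P[:,2]>.08)]
    h,e=np.histogram(Q[:,2],30);k=h.argmax();print('cab z',e[k],e[k+1]); T=Q[abs(Q[:,2]-(e[k]+e[k+1])/2)<.006]
    print(cv2.boxPoints(cv2.minAreaRect(T[:,:2].astype(np.float32))).round(3).tolist())
    # rack wall tops
    Q=sel(.49,.27,.16,.031,.041); print('wall',len(Q))
    R=cv2.minAreaRect(Q[:,:2].astype(np.float32)); print(R)
    from collections import Counter
    np.save(c+'_wall.npy',Q)
d=[np.load(c+'_wall.npy') for c in ['scene','side']]
im=np.full((500,500,3),255,np.uint8)
for Q,col in zip(d,[(255,0,0),(0,0,255)]):
    for p in Q: cv2.circle(im,(int((p[0]-.33)*1600),int(500-(p[1]-.13)*1600)),1,col,-1)
cv2.imwrite('pics/wall.png',im)
E
```

```text
scene old 0.04 200 [0.4987 0.2752] 0.0109
scene old 0.07 207 [0.499  0.2756] 0.0147
scene new 0.04 218 [0.4553 0.1108] 0.0073
scene new 0.07 306 [0.4572 0.1128] 0.0319
scene paint 229 [0.5624 0.1212]
scene siphon 162 [ 0.512  -0.0035]
cab z 0.11741374698306162 0.11879267332374589
[[0.25, 0.0989999994635582], [0.25, -0.10000000149011612], [0.44999998807907104, -0.10000000149011612], [0.44999998807907104, 0.0989999994635582]]
wall 679
((0.4826398491859436, 0.27254945039749146), (0.31696245074272156, 0.19577540457248688), 75.6553955078125)
side old 0.04 213 [0.5022 0.2738] 0.015
side old 0.07 241 [0.5026 0.2742] 0.0137
side new 0.04 236 [0.4587 0.1096] 0.0073
side new 0.07 361 [0.4599 0.112 ] 0.0337
side paint 260 [0.5659 0.1199]
side siphon 192 [ 0.5155 -0.0048]
cab z 0.11802585191123517 0.11941951193088068
[[0.25, -0.10000000149011612], [0.4480000138282776, -0.10000000149011612], [0.4480000138282776, 0.0989999994635582], [0.25, 0.0989999994635582]]
wall 830
((0.5303274393081665, 0.2680110037326813), (0.2219294309616089, 0.2268989235162735), 47.02275848388672)
```

View pics/wall.png

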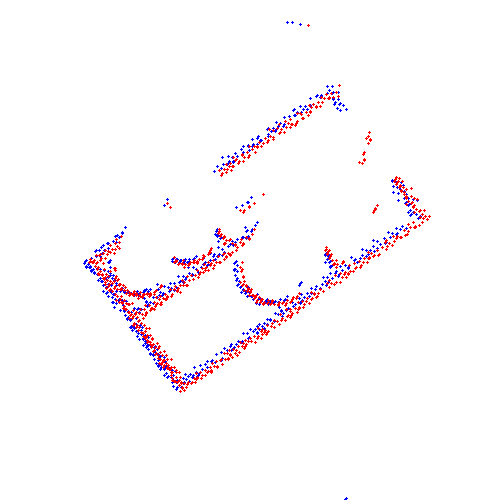

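```bash
cat >> h.py <<'E'
def tool():
    s=manip.state();w,x,y,z=s['eef_rot']
    ty=np.array([2*(x*y-w*z),1-2*(x*x+z*z)])
    tz=np.array([2*(x*z+w*y),2*(y*z-w*x),1-2*(x*x+y*y)])
    return np.array(s['tcp_pos']),np.arctan2(ty[1],ty[0]),tz,s
def wrap(a): return (a+np.pi/2)%np.pi-np.pi/2
def go(target,ang,n,cur=None):
    """n rows: target TCP, target world angle of tool y (mod pi, given exactly)"""
    p,a,tz,s=tool()
    if cur is not None: p,a=np.array(cur[:3]),cur[3]
    da=wrap(ang-a)
    out=[];d=(np.array(target)-p)/n
    for i in range(n):
        b=a+da*i/n; ty=np.array([np.cos(b),np.sin(b)]);tx=np.array([np.cos(b+np.pi/2),np.sin(b+np.pi/2)])
        # tool x = y cross z with z down: tx = ty x (-z)
        tx=np.array([-ty[1],ty[0]])*1.0
        out.append([round(float(d[:2]@tx),4),round(float(d[:2]@ty),4),round(float(-d[2]),4)])
    print('dp',out,'twist',round(float(-np.degrees(da)/n),2),'from',p.round(4),round(float(a),4),'|step|',np.linalg.norm(d).round(4))
E
python3 - <<'E'
from h import *
from scipy.optimize import least_squares
for c in ['scene','side']:
    Q=np.load(c+'_wall.npy')[:,:2]
    def wl(p,Q):
        cs,sn=np.cos(p[2]),np.sin(p[2]);D=Q-p[:2];x=D@[cs,sn];y=D@[-sn,cs];return x,y
    def res(p):
        x,y=wl(p,Q); sy=np.abs(y+26.5e-3)-.0025; sl=np.abs(x+.003)-.003; sm=np.abs(y-.0265)-.0025
        r=np.minimum.reduce([np.maximum(sy,0)+1*((x<-.01)|(x>.19)),np.maximum(sm,0),np.maximum(sl,0)])
        return np.clip(r,0,.008)
    r=least_squares(res,[.432,.2295,.59],loss='soft_l1',f_scale=.002,x_scale=[.01,.01,.1],diff_step=1e-3)
    print(c,r.x.round(4),r.cost, [np.round(v,4) for v in wl(r.x,np.array([[.5005,.2747],[.5338,.2947],[.562,.3135]]))])
    d=np.load(c+'_d.npy');P=cloud(c,d)[d>0]
    T=P[(abs(P[:,2]-.1185)<.004)&(P[:,0]>.1)&(P[:,0]<.46)&(abs(P[:,1])<.25)]
    hull=cv2.convexHull(T[:,:2].astype(np.float32));print(cv2.approxPolyDP(hull,.02,True)[:,0].round(3).tolist())
print(tool()[:3])
R=manip.state()['eef_rot'];print(imaging.calibration('wrist'))
go([.5005-.0,.2745,.40],.6+np.pi/2,8)
E
```

```text
scene [0.428  0.228  0.6109] 0.0028985501258652364 [array([0.0861, 0.1249, 0.1588]), array([-0.0033, -0.006 , -0.0068])]
[[0.45100000500679016, 0.12300000339746475], [0.2460000067949295, 0.05700000002980232], [0.10899999737739563, -0.04100000113248825], [0.2919999957084656, -0.17399999499320984], [0.382999986410141, -0.17900000512599945]]
side [0.432  0.2266 0.6117] 0.0033469988828196463 [array([0.0837, 0.1225, 0.1563]), array([ 0.    , -0.0027, -0.0035])]
[[0.45899999141693115, 0.10100000351667404], [0.125, 0.03099999949336052], [0.11400000005960464, -0.03799999877810478], [0.38600000739097595, -0.18000000715255737]]
(array([0.21605942, 0.63950094, 0.4047607 ]), np.float64(1.244985394183768), array([ 1.58229623e-05,  9.08194660e-05, -9.99999996e-01]))
{'fx': 350.3433312309862, 'fy': 350.3433312309862, 'cx': 283.7675261934975, 'cy': 206.59301847169323, 'mount': array([[ 2.26451109e-04, -9.59633192e-01, -2.81254486e-01,
         7.29246563e-02],
       [ 9.99999936e-01,  1.39226323e-04,  3.30109914e-04,
        -5.18188022e-04],
       [-2.77626403e-04, -2.81254543e-01,  9.59633162e-01,
         3.14313477e-02],
       [ 0.00000000e+00,  0.00000000e+00,  0.00000000e+00,
         1.00000000e+00]])}
dp [[-0.0483, -0.0318, 0.0006], [-0.0443, -0.0372, 0.0006], [-0.0397, -0.0421, 0.0006], [-0.0346, -0.0464, 0.0006], [-0.029, -0.0501, 0.0006], [-0.023, -0.0531, 0.0006], [-0.0167, -0.0554, 0.0006], [-0.0102, -0.0569, 0.0006]] twist -6.63 from [0.2161 0.6395 0.4048] 1.245 |step| 0.0578
```

```bash
python3 - <<'E'
from h import *
for c in ['scene','side']:
    d=np.load(c+'_d.npy');P=cloud(c,d)[d>0]
    Q=P[(P[:,2]>.16)&(P[:,2]<.7)&(P[:,0]>.05)&(np.hypot(P[:,0],P[:,1])<.8)&(P[:,1]>-.05)]
    g,n=np.unique((Q[:,:2]/.05).round().astype(int),axis=0,return_counts=True)
    for a,k in zip(g,n):
        if k>8:
            z=Q[((Q[:,:2]/.05).round().astype(int)==a).all(1)][:,2]; print(c,(a*.05).round(2),k,z.min().round(2),z.max().round(2))
E
```

```text
scene [ 0.05 -0.05] 634 0.21 0.24
scene [0.05 0.  ] 884 0.23 0.24
scene [0.05 0.05] 332 0.23 0.24
scene [ 0.1  -0.05] 823 0.16 0.23
scene [0.1 0. ] 1116 0.16 0.23
scene [0.1  0.05] 38 0.16 0.23
scene [0.15 0.25] 278 0.51 0.56
scene [0.15 0.3 ] 479 0.5 0.56
scene [0.15 0.35] 202 0.49 0.55
scene [0.2  0.35] 74 0.51 0.54
scene [0.2 0.4] 134 0.49 0.54
scene [0.2  0.45] 313 0.48 0.52
scene [0.2 0.5] 30 0.47 0.49
scene [0.2  0.55] 215 0.29 0.35
scene [0.2 0.6] 1674 0.24 0.45
scene [0.2  0.65] 103 0.33 0.41
scene [0.25 0.5 ] 125 0.47 0.51
scene [0.25 0.55] 69 0.47 0.49
scene [0.25 0.6 ] 527 0.32 0.48
scene [0.25 0.65] 119 0.25 0.44
scene [0.25 0.7 ] 133 0.24 0.33
scene [0.65 0.05] 208 0.16 0.19
scene [0.7 0. ] 952 0.16 0.24
scene [0.7  0.05] 921 0.16 0.24
scene [0.7 0.1] 315 0.16 0.24
scene [ 0.75 -0.05] 584 0.16 0.25
scene [0.75 0.  ] 1177 0.16 0.27
scene [0.75 0.05] 639 0.24 0.27
scene [0.75 0.1 ] 502 0.19 0.27
scene [0.75 0.15] 10 0.2 0.24
scene [ 0.8  -0.05] 355 0.16 0.26
scene [0.8 0. ] 224 0.25 0.27
scene [0.8  0.05] 153 0.26 0.27
scene [0.8 0.1] 93 0.25 0.26
side [ 0.05 -0.05] 563 0.21 0.24
side [0.05 0.  ] 592 0.23 0.24
side [0.05 0.05] 191 0.22 0.23
side [ 0.1  -0.05] 1594 0.16 0.23
side [0.1 0. ] 2289 0.16 0.23
side [0.1  0.05] 152 0.16 0.23
side [0.2  0.55] 302 0.29 0.35
side [0.2 0.6] 1474 0.24 0.41
side [0.2  0.65] 46 0.3 0.4
side [0.2 0.7] 15 0.25 0.27
side [0.25 0.6 ] 451 0.31 0.41
side [0.25 0.65] 202 0.26 0.39
side [0.25 0.7 ] 301 0.25 0.34
side [0.65 0.05] 188 0.16 0.18
side [0.7 0. ] 1193 0.16 0.24
side [0.7  0.05] 1184 0.16 0.24
side [0.7 0.1] 313 0.16 0.23
side [ 0.75 -0.05] 835 0.16 0.25
side [0.75 0.  ] 1698 0.16 0.27
side [0.75 0.05] 901 0.23 0.27
side [0.75 0.1 ] 619 0.19 0.26
side [ 0.8  -0.05] 558 0.16 0.26
side [0.8 0. ] 345 0.25 0.27
side [0.8  0.05] 236 0.26 0.27
side [0.8 0.1] 140 0.25 0.27
```

>>> jog_arm:
  hand: [-1,-1,-1,-1,-1,-1,-1,-1]
  dp:
    - [-0.0483,-0.0318,0]
    - [-0.0443,-0.0372,0]
    - [-0.0397,-0.0421,0]
    - [-0.0346,-0.0464,0]
    - [-0.029,-0.0501,0]
    - [-0.023,-0.0531,0]
    - [-0.0167,-0.0554,0]
    - [-0.0102,-0.0569,0]
  twist: [-6.63,-6.63,-6.63,-6.63,-6.63,-6.63,-6.63,-6.63]

```text
time_s: 2.0
tcp_pos: [0.5013, 0.2727, 0.405]
eef_rot: [0.0, -0.297, 0.955, 0.0]
force: [0.3, 0.2, 0.6]
width: 0.0856
gripper_force: 0.0
```

```bash
python3 - <<'E'
from h import *
from scipy.spatial.transform import Rotation as Ro
print(tool()[:2])
s=manip.state();w,x,y,z=s['eef_rot'];A=Ro.from_quat([x,y,z,w]).as_matrix()
im,d=imaging.get_image('wrist');cv2.imwrite('pics/w1.png',im[:,:,::-1])
K=imaging.calibration('wrist');M=K['mount']
v,u=np.mgrid[:420,:560];P=np.stack([(u-K['cx'])/K['fx']*d,(v-K['cy'])/K['fy']*d,d,np.ones_like(d)],-1)@M.T
P=(P[...,:3]@A.T+s['tcp_pos'])[d>0]
def px(p,z):
    o=A@M[:3,3]+s['tcp_pos'];dr=A@M[:3,:3]@np.array([(p[0]-K['cx'])/K['fx'],(p[1]-K['cy'])/K['fy'],1]);return (o+dr*(z-o[2])/dr[2]).round(4)
for n,zz in [('rack',0),('bottle_old',.008),('backstop_grip',.09),('backstop_face',.008)]:
    print(n,[(px(r['point'],zz)[:2],round(r['conf'],2)) for r in imaging.landmark_of(n,'wrist')[:2]])
np.save('w1.npy',P)
# pump top
Q=P[(np.hypot(P[:,0]-.5005,P[:,1]-.2745)<.03)]
print('top z',np.sort(Q[:,2])[-20:].mean(), Q[Q[:,2]>.128].mean(0), Q[(Q[:,2]>.1)&(Q[:,2]<.115)].mean(0))
E
```

```text
(array([0.5013132 , 0.27266396, 0.40498861]), np.float64(2.174615723951393))
rack [(array([0.4282, 0.2251]), 0.61), (array([0.4292, 0.2867]), 0.3)]
bottle_old [(array([0.4967, 0.2753]), 0.67)]
backstop_grip [(array([0.5524, 0.3099]), 0.81), (array([0.5324, 0.1463]), 0.36)]
backstop_face []
top z 0.32672797834285394 [0.48889122 0.26668236 0.30586666] [0.49093136 0.26822311 0.10308326]
```

View pics/w1.png

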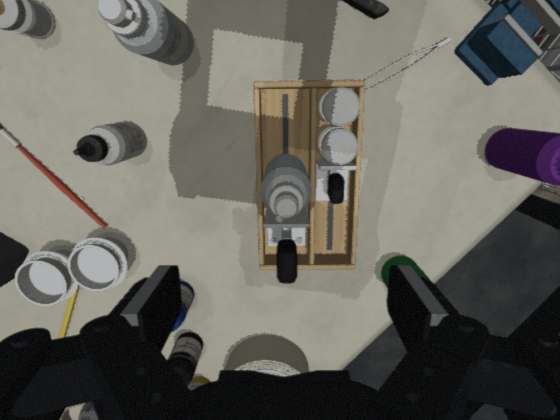

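```bash
python3 - <<'E'
from h import *
from scipy.optimize import least_squares
P=np.load('w1.npy')
Q=P[(P[:,2]>.031)&(P[:,2]<.042)&(np.hypot(P[:,0]-.49,P[:,1]-.27)<.17)]
p0=np.array([.430,.2275,.605]);cs,sn=np.cos(p0[2]),np.sin(p0[2])
x=(Q[:,:2]-p0[:2])@[cs,sn];y=(Q[:,:2]-p0[:2])@[-sn,cs]
for nm,m,a in [('right',(abs(y+.0265)<.012)&(x>.01)&(x<.17),1),('mid',(abs(y-.0265)<.009)&(x>.01)&(x<.17),1),('left',(abs(y-.07)<.012)&(x>.01)&(x<.17),1)]:
    k=np.polyfit(x[m],y[m],1);r=y[m]-np.polyval(k,x[m]);k=np.polyfit(x[m][abs(r)<.004],y[m][abs(r)<.004],1)
    print(nm,m.sum(),k.round(4),'edges',np.percentile(y[m]-k[0]*x[m],[2,50,98]).round(4))
m=(abs(x)<.012)&(abs(y)<.022);print('lip x',m.sum(),np.percentile(x[m],[2,50,98]).round(4))
m=(abs(x-.187)<.014)&(abs(y)<.022);print('rear x',m.sum(),np.percentile(x[m],[2,50,98]).round(4))
B=P[(np.hypot(P[:,0]-.5,P[:,1]-.275)<.04)&(P[:,2]>.045)&(P[:,2]<.1)]
f=lambda c:np.hypot(B[:,0]-c[0],B[:,1]-c[1])-.0215
r=least_squares(f,[.5,.275],loss='soft_l1',f_scale=.001);c=r.x
print('bottle',len(B),c.round(4),(c-p0[:2])@[cs,sn],(c-p0[:2])@[-sn,cs])
G=P[(P[:,2]>.1)&(P[:,2]<.108)&(np.hypot(P[:,0]-.558,P[:,1]-.312)<.03)];g=np.median(G[:,:2],0)
print('grip',len(G),g,(g-p0[:2])@[cs,sn],(g-p0[:2])@[-sn,cs])
N=P[(np.hypot(P[:,0]-.456,P[:,1]-.11)<.045)&(P[:,2]>.02)&(P[:,2]<.1)]
f=lambda c:np.hypot(N[:,0]-c[0],N[:,1]-c[1])-.0215
r=least_squares(f,[.456,.11],loss='soft_l1',f_scale=.001);print('new',len(N),r.x.round(4))
E
```

```text
right 829 [ 0.0083 -0.0281] edges [-0.0305 -0.028  -0.0213]
mid 874 [0.0083 0.0246] edges [0.0222 0.0247 0.0323]
left 827 [0.0055 0.0687] edges [0.0663 0.0685 0.0713]
lip x 332 [-0.0082 -0.0056 -0.003 ]
rear x 134 [0.1747 0.1767 0.1808]
bottle 1584 [0.5018 0.2762] 0.08673605226362027 -0.0007658045059795342
grip 558 [0.54909486 0.3092793 ] 0.14446873799360577 -0.000472993499758728
new 2581 [0.4546 0.1081]
```

>>> jog_arm:
  hand: [-1,-1,-1,-1,-1,-1,0.3,0.3]
  dp:
    - [-0.002,0.0026,0.035]
    - [0,0,0.035]
    - [0,0,0.035]
    - [0,0,0.03]
    - [0,0,0.02]
    - [0,0,0.006]
    - [0,0,0]
    - [0,0,0]
  twist: [-0.5,0,0,0,0,0,0,0]
  newtons: 25

```text
time_s: 3.25
tcp_pos: [0.5009, 0.2779, 0.2449]
eef_rot: [0.001, -0.3, 0.954, 0.0]
force: [0.1, 0.5, 0.2]
width: 0.0516
gripper_force: 0.0
```

>>> jog_arm:
  hand: [1,1,1,1,1,1,1,1]
  dp:
    - [0,0,0]
    - [0,0,0]
    - [0,0,0]
    - [0,0,0]
    - [0,0,0]
    - [0,0,0]
    - [0,0,-0.003]
    - [0,0,-0.003]
  twist: [0,0,0,0,0,0,0,0]

```text
time_s: 4.25
tcp_pos: [0.5006, 0.2776, 0.2498]
eef_rot: [-0.0, -0.3, 0.954, 0.0]
force: [-0.1, -0.0, -0.8]
width: 0.0424
gripper_force: 25.3
```

>>> jog_arm:
  hand: [1,1,1,1,1,1,1,1]
  dp:
    - [0.006,-0.001,0]
    - [0.012,-0.001,0]
    - [0.015,0,0]
    - [0.015,0,0]
    - [0.012,0,0]
    - [0.006,0,0]
    - [0,0,0]
    - [0,0,0]
  twist: [0,0,0,0,0,0,0,0]

```text
time_s: 5.25
tcp_pos: [0.4478, 0.2384, 0.2497]
eef_rot: [-0.0, -0.3, 0.954, 0.0]
force: [0.1, 0.6, -0.5]
width: 0.0424
gripper_force: 25.7
```

```bash
cat >> h.py <<'E'
def wr(name):
    from scipy.spatial.transform import Rotation as Ro
    s=manip.state();w,x,y,z=s['eef_rot'];A=Ro.from_quat([x,y,z,w]).as_matrix()
    im,d=imaging.get_image('wrist');cv2.imwrite(f'pics/{name}.png',im[:,:,::-1])
    K=imaging.calibration('wrist');M=K['mount']
    v,u=np.mgrid[:420,:560];P=np.stack([(u-K['cx'])/K['fx']*d,(v-K['cy'])/K['fy']*d,d,np.ones_like(d)],-1)@M.T
    return (P[...,:3]@A.T+s['tcp_pos'])[d>0]
O=np.array([.4285,.2244]);YAW=.6125
def rk(p):
    D=np.asarray(p)[...,:2]-O;c,s=np.cos(YAW),np.sin(YAW);return np.stack([D@[c,s],D@[-s,c]],-1)
def wd(x,y):
    c,s=np.cos(YAW),np.sin(YAW);return O+[c*x-s*y,s*x+c*y]
def fit(P,c0,z0,z1,r=.0215):
    from scipy.optimize import least_squares
    B=P[(np.hypot(P[:,0]-c0[0],P[:,1]-c0[1])<.04)&(P[:,2]>z0)&(P[:,2]<z1)]
    return least_squares(lambda c:np.hypot(B[:,0]-c[0],B[:,1]-c[1])-r,c0,loss='soft_l1',f_scale=.001).x,len(B)
E
python3 - <<'E'
from h import *
p,a,_,s=tool();print(p,a,rk(p),s['width'])
P=wr('w2');c,n=fit(P,p[:2],.045,.075);print(c,n,rk(c))
B=P[(abs(rk(P)-[.023,0]).max(1)<.03)&(P[:,2]>.004)];print(len(B))
E
```

```text
[0.44781341 0.23837546 0.24969836] 2.17945815376296 [0.02383719 0.00033135] 0.042402866187610105
[0.43698493 0.24478911] 1768 [0.01866449 0.01180453]
40192
```

View pics/w2.png

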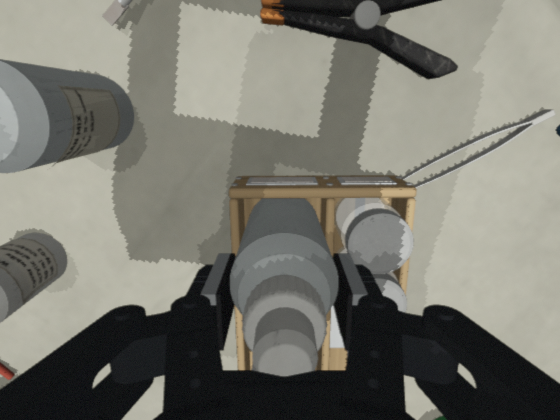

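>>> jog_arm:
  hand: [1,1,1,1,1,-1,-1,-1]
  dp:
    - [0,0,0.002]
    - [0,0,0.002]
    - [0,0,0.0015]
    - [0,0,0]
    - [0,0,0]
    - [0,0,0]
    - [0,0,0]
    - [0,0,0]
  twist: [0,0,0,0,0,0,0,0]

```text
time_s: 6.3
tcp_pos: [0.4476, 0.2383, 0.244]
eef_rot: [-0.0, -0.3, 0.954, -0.0]
force: [0.2, -0.3, 0.2]
width: 0.0855
gripper_force: 0.0
```

>>> jog_arm:
  hand: [-1,-1,-1,-1,-1,-1,-1,-1]
  dp:
    - [0,0,0]
    - [0,0,0]
    - [0,0,-0.01]
    - [0,0,-0.03]
    - [0,0,-0.04]
    - [0,0,-0.04]
    - [0,0,-0.03]
    - [0,0,0]
  twist: [0,0,0,0,0,0,0,0]

```text
time_s: 7.3
tcp_pos: [0.4477, 0.2383, 0.3974]
eef_rot: [0.002, -0.3, 0.954, 0.0]
force: [-0.1, 0.1, 0.3]
width: 0.0858
gripper_force: 0.0
```

```bash
python3 - <<'E'
from h import *
p,a,_,s=tool();print(p,a,rk(p),s['width'])
P=wr('w3')
for z0,z1 in [(.045,.07),(.07,.095),(.05,.095)]:
    c,n=fit(P,[.448,.238],z0,z1);print(c,n,rk(c))
c,n=fit(P,[.4546,.1081],.02,.1);print('new',c,n)
E
```

```text
[0.44766821 0.2382876  0.39743165] 2.1794854501271255 [0.02366787 0.00034294] 0.0857946364207545
[0.43748638 0.2476772 ] 359 [0.02073518 0.01387931]
[0.44760107 0.23828126] 558 [0.0236093  0.00037634]
[0.44663319 0.23918734] 882 [0.02333828 0.00167416]
new [0.4557941 0.1084221] 2295
```

View pics/w3.png

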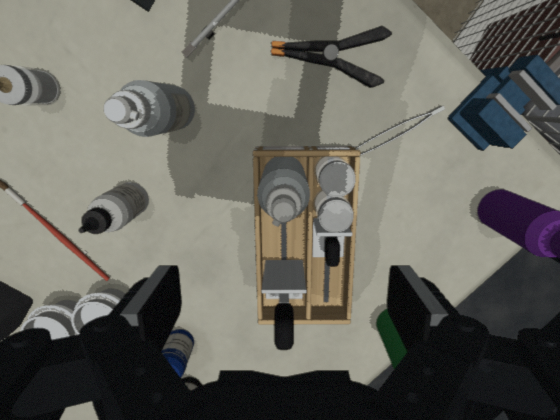

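>>> jog_arm:
  hand: [-1,-1,-1,-1,-1,-1,-1,-1]
  dp:
    - [0.017,-0.028,0]
    - [0.017,-0.028,0]
    - [0.017,-0.028,0]
    - [0.0172,-0.0269,0]
    - [0,0,0.03]
    - [0,0,0.03]
    - [0,0,0.01]
    - [0,0,0]
  twist: [0,0,0,0,0,0,0,0]

```text
time_s: 8.35
tcp_pos: [0.4551, 0.1084, 0.3239]
eef_rot: [-0.001, -0.3, 0.954, 0.0]
force: [-0.4, 0.1, -0.0]
width: 0.0851
gripper_force: 0.0
```

```bash
python3 - <<'E'
from h import *
p,a,_,s=tool();print(p,a,s['width'])
P=wr('w4')
for z0,z1 in [(.02,.06),(.06,.095)]:
    c,n=fit(P,[.4553,.1083],z0,z1);print('new',c,n)
N=P[(np.hypot(P[:,0]-.456,P[:,1]-.108)<.03)&(P[:,2]<.14)];print(np.percentile(N[:,2],99))
T=N[N[:,2]>.122];print(T.mean(0))
E
```

```text
[0.45509932 0.10835371 0.32387877] 2.1795942144280867 0.08509939939492292
new [0.45496313 0.1092429 ] 540
new [0.45750843 0.11100668] 2117
0.12966563011932183
[0.45317812 0.10894964 0.12762159]
```

View pics/w4.png

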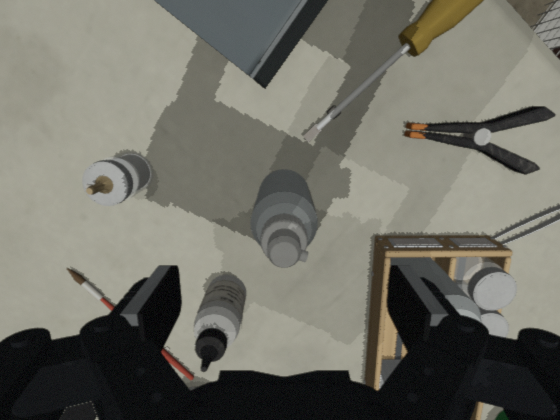

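>>> jog_arm:
  hand: [-1,-1,-1,-1,-1,1,1,1]
  dp:
    - [0,0,0.025]
    - [0,0,0.03]
    - [0,0,0.02]
    - [0,0,0.0115]
    - [0,0,0]
    - [0,0,0]
    - [0,0,0]
    - [0,0,0]
  twist: [0,0,0,0,0,0,0,0]

```text
time_s: 9.4
tcp_pos: [0.4553, 0.1083, 0.2384]
eef_rot: [0.001, -0.3, 0.954, -0.0]
force: [-1.3, 0.8, 5.4]
width: 0.042
gripper_force: 25.1
```

>>> jog_arm:
  hand: [1,1,1,1,1,1,1,1]
  dp:
    - [0,0,0]
    - [0,0,0]
    - [0,0,0]
    - [0,0,-0.02]
    - [0,0,-0.04]
    - [0,0,-0.03]
    - [0,0,0]
    - [0,0,0]
  twist: [0,0,0,0,0,0,0,0]

```text
time_s: 10.4
tcp_pos: [0.455, 0.1083, 0.3268]
eef_rot: [-0.0, -0.3, 0.954, 0.0]
force: [-0.7, -0.1, 0.1]
width: 0.0423
gripper_force: 25.6
```

```bash
python3 - <<'E'
from h import *
p,a,_,s=tool();print(p,a,s['width'],s['gripper_force'],rk(p))
go([*wd(.078,.0003),p[2]],YAW+np.pi/2-.003,6)
E
```

```text
[0.45497843 0.10827369 0.32682539] 2.179457975320854 0.04232144675197938 25.627943873405457 [-0.04509773 -0.11023893]
dp [[-0.0204, 0.0185, -0.0], [-0.0204, 0.0185, -0.0], [-0.0205, 0.0185, -0.0], [-0.0205, 0.0185, -0.0], [-0.0205, 0.0185, -0.0], [-0.0205, 0.0185, -0.0]] twist -0.01 from [0.455  0.1083 0.3268] 2.1795 |step| 0.0276
```

>>> jog_arm:
  hand: [1,1,1,1,1,1,1,1]
  dp:
    - [-0.02,0,0]
    - [-0.033,0,0]
    - [-0.035,0,0]
    - [-0.035,0.02,0]
    - [0,0.03,0]
    - [0,0.035,0]
    - [0,0.0258,0]
    - [0,0,0]
  twist: [0,0,0,0,0,0,0,0]

```text
time_s: 11.4
tcp_pos: [0.4919, 0.2705, 0.3263]
eef_rot: [-0.001, -0.301, 0.954, -0.0]
force: [-0.4, -0.6, -0.1]
width: 0.0427
gripper_force: 25.7
```

```bash
python3 - <<'E'
from h import *
p,a,_,s=tool();print(p,a,s['width'],rk(p),s['force'])
P=wr('w5')
Q=P[(P[:,2]>.031)&(P[:,2]<.042)];r=rk(Q)
for y0 in (-.0265,.0265):
    m=(abs(r[:,1]-y0)<.006)&(r[:,0]>0)&(r[:,0]<.17);print(m.sum(),np.percentile(r[m],[5,50,95],axis=0).round(4).tolist())
E
```

```text
[0.49185623 0.27049353 0.32625102] 2.1813832365519756 0.04270094365624152 [0.07833876 0.0012899 ] [-0.37354517 -0.56174961 -0.12778777]
780 [[0.0037, -0.0286], [0.0518, -0.0265], [0.0922, -0.024]]
743 [[0.0039, 0.0242], [0.0467, 0.0269], [0.0807, 0.0317]]
```

View pics/w5.png

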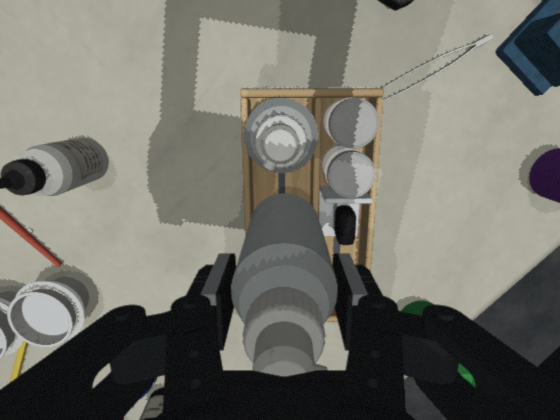

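>>> jog_arm:
  hand: [1,1,1,1,1,1,1,1]
  dp:
    - [0,-0.0005,0.01]
    - [0,0,0.02]
    - [0,0,0.02]
    - [0,0,0.015]
    - [0,0,0.008]
    - [0,0,0.005]
    - [0,0,0.001]
    - [0,0,0]
  twist: [0,0,0,0,0,0,0,0]

```text
time_s: 12.45
tcp_pos: [0.4931, 0.2692, 0.2492]
eef_rot: [0.0, -0.3, 0.954, 0.0]
force: [0.1, -0.3, -1.0]
width: 0.042
gripper_force: 25.7
```

>>> jog_arm:
  hand: [1,1,1,1,1,1,1,1]
  dp:
    - [0,0,0.0005]
    - [0,0,0.0005]
    - [0,0,0.0005]
    - [0,0,0]
    - [0,0,0]
    - [0,0,0]
    - [0,0,0]
    - [0,0,0]
  twist: [0,0,0,0,0,0,0,0]

```text
time_s: 13.45
tcp_pos: [0.493, 0.2691, 0.2472]
eef_rot: [-0.0, -0.3, 0.954, 0.0]
force: [-0.8, -0.0, -1.5]
width: 0.0424
gripper_force: 25.7
```

>>> jog_arm:
  hand: [1,1,1,1,1,1,1,1]
  dp:
    - [0,0,0.0005]
    - [0,0,0.0005]
    - [0,0,0.0005]
    - [0,0,0]
    - [0,0,0]
    - [0,0,0]
    - [0,0,0]
    - [0,0,0]
  twist: [0,0,0,0,0,0,0,0]

```text
time_s: 14.45
tcp_pos: [0.4931, 0.2692, 0.2465]
eef_rot: [0.0, -0.3, 0.954, 0.0]
force: [-2.2, -0.7, 7.2]
width: 0.0423
gripper_force: 26.5
```

>>> jog_arm:
  hand: [0.2,0,-1,-1,-1,-1,-1,-1]
  dp:
    - [0,0,0]
    - [0,0,0]
    - [0,0,0]
    - [0,0,0]
    - [0,0,-0.01]
    - [0,0,-0.03]
    - [0,0,-0.04]
    - [0,0,-0.02]
  twist: [0,0,0,0,0,0,0,0]

```text
time_s: 15.45
tcp_pos: [0.4931, 0.2692, 0.3485]
eef_rot: [0.001, -0.3, 0.954, 0.0]
force: [-0.5, -0.0, -0.3]
width: 0.0855
gripper_force: 0.0
```

```bash
python3 - <<'E'
from h import *
p,a,_,s=tool();print(p,a,s['width'],rk(p))
P=wr('w6')
for n,x in (('old',.0236),('new',.078)):
    c,k=fit(P,wd(x,0),.07,.1);print(n,k,rk(c)); 
    T=P[(np.hypot(*(P[:,:2]-wd(x,0)).T)<.015)&(P[:,2]>.132)&(P[:,2]<.145)];print(' top',len(T),rk(T.mean(0)),np.percentile(T[:,2],95))
im,d=imaging.get_image('scene');cv2.imwrite('pics/s6.png',cv2.resize(im[140:300,180:400,::-1],None,fx=3,fy=3,interpolation=2))
E
```

```text
[0.493072   0.26915649 0.34846515] 2.1794591117880486 0.08547685832692861 [ 0.07856483 -0.00050304]
old 1899 [0.02839025 0.00039237]
 top 1010 [0.02314212 0.00014027] 0.13779795717344492
new 1504 [0.08015331 0.00052752]
 top 804 [0.07776741 0.00119371] 0.1377781795886169
```

View pics/w6.png

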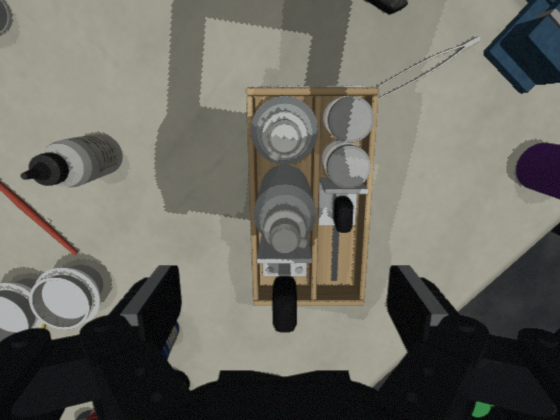

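>>> jog_arm:
  hand: [-1,-1,-1,-1,-1,-1,-1,-1]
  dp:
    - [-0.02,0,0]
    - [-0.03,0,0]
    - [-0.0275,0.0003,0.01]
    - [0,0,0.025]
    - [0,0,0.03]
    - [0,0,0.025]
    - [0,0,0.013]
    - [0,0,0]
  twist: [0,0,0,0,0,0,0,0]

```text
time_s: 16.55
tcp_pos: [0.5562, 0.3136, 0.2414]
eef_rot: [-0.001, -0.3, 0.954, -0.0]
force: [0.1, 0.6, 0.4]
width: 0.0856
gripper_force: 0.0
```

>>> jog_arm:
  hand: [0.3,0.6,1,1,1,1,1,1]
  dp:
    - [0,0,0]
    - [0,0,0]
    - [0,0,0]
    - [0,0,0]
    - [0,0,0]
    - [0,0,0]
    - [0,0,0]
    - [0,0,0]
  twist: [0,0,0,0,0,0,0,0]

```text
time_s: 17.55
tcp_pos: [0.5565, 0.3137, 0.2431]
eef_rot: [0.0, -0.3, 0.954, -0.0]
force: [-0.9, -1.5, 6.3]
width: 0.0175
gripper_force: 29.1
```

>>> jog_arm:
  hand: [1,1,1,1,1,1,1,1]
  dp:
    - [0.002,0,-0.002]
    - [0.005,0,0]
    - [0.006,0,0]
    - [0.006,0,0]
    - [0.006,0,0]
    - [0.005,0,0]
    - [0.002,0,0]
    - [0,0,0]
  twist: [0,0,0,0,0,0,0,0]

```text
time_s: 18.55
tcp_pos: [0.5299, 0.2951, 0.2435]
eef_rot: [-0.0, -0.3, 0.954, -0.0]
force: [12.0, 2.3, -27.8]
width: 0.0177
gripper_force: 26.1
```

```bash
python3 - <<'E'
from h import *
p,a,_,s=tool();print(p,a,s['width'],rk(p),s['force'])
P=wr('w7')
for n,x in (('old',.023),('new',.074)):
    T=P[(np.hypot(*(P[:,:2]-wd(x,0)).T)<.017)&(P[:,2]>.132)&(P[:,2]<.145)];print(n,len(T),rk(T.mean(0)),np.percentile(T[:,2],95))
E
```

```text
[0.52986502 0.29506387 0.24349696] 2.1793434990075546 0.017669365721195106 [ 0.12356391 -0.00045814] [ 12.01684925   2.31541735 -27.80015833]
old 278 [ 0.03180457 -0.00416225] 0.1342364374885706
new 4777 [0.06433486 0.00130626] 0.13790903078260552
```

>>> jog_arm:
  hand: [1,1,1,1,1,1,1,1]
  dp:
    - [0,0,0.001]
    - [0.001,0,0.0005]
    - [0.001,0,0]
    - [0.001,0,0]
    - [0.001,0,0]
    - [0.001,0,0]
    - [0,0,0]
    - [0,0,0]
  twist: [0,0,0,0,0,0,0,0]

```text
time_s: 19.6
tcp_pos: [0.5271, 0.2932, 0.2443]
eef_rot: [0.004, -0.3, 0.954, 0.001]
force: [26.7, 13.7, -20.9]
width: 0.0171
gripper_force: 26.2
```

```bash
cat > m.py <<'E'
from h import *
p,a,_,s=tool();print(p,a,s['width'],rk(p),s['force'])
P=wr('w8')
T=P[(P[:,2]>.125)&(P[:,2]<.145)];r=rk(T)
m=(abs(r[:,1])<.02)&(r[:,0]>0)&(r[:,0]<.1);h,e=np.histogram(r[m][:,0],np.arange(0,.1,.004));print(h)
im,d=imaging.get_image('side');W=cloud('side',d)[d>0]
for n,x in (('old',.0225),('new',.066)):
    for z0,z1 in((.045,.07),(.07,.1)):
        c,k=fit(W,wd(x,0),z0,z1);print(n,k,rk(c))
E
python3 m.py
```

```text
[0.52707573 0.29317087 0.24432526] 2.179484096346907 0.01713282861840792 [ 0.12019336 -0.00040341] [ 26.65717828  13.72030295 -20.91094595]
[   0    0    0    0    0    0   30 1221  150    0    0    0    0  185
 1201 1389 1511  856   38    0    0    0    0    0]
old 305 [ 0.0250195  -0.00035005]
old 376 [ 0.02681882 -0.00205544]
new 136 [ 0.07201376 -0.00452382]
new 225 [ 0.07237616 -0.00294178]
```

>>> jog_arm:
  hand: [1,1,1,1,-1,-1,-1,-1]
  dp:
    - [-0.0005,0,0.001]
    - [-0.0005,0,0]
    - [-0.0005,0,0]
    - [0,0,0]
    - [0,0,0]
    - [0,0,0]
    - [0,0,0]
    - [0,0,0]
  twist: [0,0,0,0,0,0,0,0]

```text
time_s: 20.7
tcp_pos: [0.5272, 0.2934, 0.2424]
eef_rot: [0.0, -0.3, 0.954, 0.0]
force: [0.2, -0.3, 1.1]
width: 0.0855
gripper_force: 0.0
```

>>> jog_arm:
  hand: [-1,-1,-1,-1,-1,-1,-1,-1]
  dp:
    - [0,0,0]
    - [0,0,0]
    - [0,0,-0.01]
    - [0,0,-0.03]
    - [0,0,-0.04]
    - [0,0,-0.04]
    - [0.03,0,-0.02]
    - [0,0,0]
  twist: [0,0,0,0,0,0,0,0]

```text
time_s: 21.7
tcp_pos: [0.5019, 0.2757, 0.3852]
eef_rot: [0.002, -0.3, 0.954, 0.0]
force: [-0.1, -0.5, -0.2]
width: 0.0855
gripper_force: 0.0
```

```bash
python3 - <<'E'
from h import *
p,a,_,s=tool();print(p,a,s['width'],rk(p),s['force'])
P=wr('w9')
for n,x in (('old',.0225),('new',.066)):
    T=P[(np.hypot(*(P[:,:2]-wd(x,0)).T)<.016)&(P[:,2]>.133)&(P[:,2]<.145)];print(n,len(T),rk(T.mean(0)),np.percentile(T[:,2],95))
    # shoulder ring z .09-.11
r=rk(P)
F=r[(P[:,2]>.070)&(P[:,2]<.078)&(abs(r[:,1])<.02)&(r[:,0]>.08)&(r[:,0]<.14)];print('face',len(F),np.percentile(F[:,0],[1,5,25,50]) if len(F) else 0)
im,d=imaging.get_image('scene')
a=cv2.resize(im[170:270,200:310,::-1],(440,400),interpolation=2)
b=cv2.imread('pics/w9.png')[60:340,200:420];b=cv2.resize(b,(314,400))
cv2.imwrite('pics/fin.png',np.hstack([a,b]))
E
```

```text
[0.50187369 0.27569584 0.38517374] 2.1792816506213315 0.08554989893693662 [ 0.08952606 -0.00021268] [-0.05934332 -0.46009706 -0.16387654]
old 714 [0.02166469 0.00024902] 0.13800677439795475
new 608 [0.06392887 0.00090797] 0.13792601100743465
face 182 [0.08589578 0.08604648 0.08714762 0.08860362]
```

View pics/fin.png

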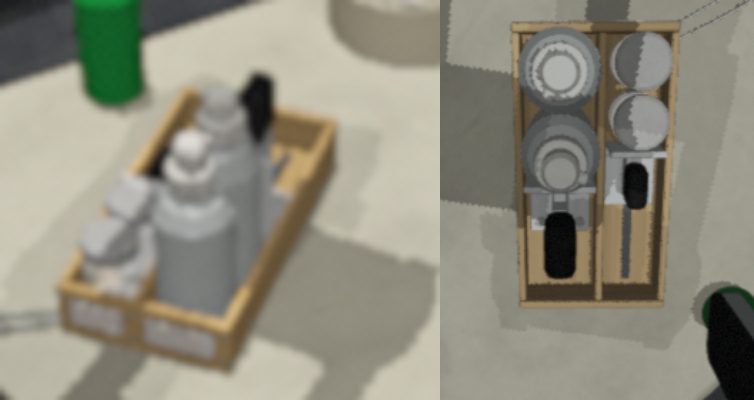

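The picture shows both bottles upright and touching: the old one at the lip at about (560,70), the new one behind it at (560,165), and the back-stop face against it at row 190. The measured positions along the lane are 21.7, 63.9 and 86 mm, which is a snug fit.

```bash
python3 -c "
from bench import manip
print(manip.sign_off())"
```

```text
the job is handed in; nothing more can be done
None
```

The job is handed in: the old bottle stands at the lip with the new one directly behind it, the back-stop is snug against both, and no bystander was touched; the final look measured both bottles upright, but hand-in returned no verdict.

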